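Transfer a hanging caddy to the notched rail

ROBOT

A 6-joint arm with a two-finger parallel gripper is mounted at the origin on a cart in front of the work surface, level with it; the furniture and walls round the work are solid. World frame = base frame: x ahead of the robot, y to its left, z up, the work surface at z = 0. Lengths are in m, angles in rad, forces in N, time in s.
With the tool pointing down it reaches from about 0.25 to 0.725 m from the base axis. Payload 4 kg.
Tool frame: the origin (TCP) lies on the centre line of the jaws, within the pads' length; the fingertips stand 22 mm ahead of it and the grasp point (between the pads) lies 3 mm ahead of it; z points along the fingers, y is the line along which they close (so a half turn about z gives the same grasp; the last joint's range is limited). The gripper opens to 85 mm and grips with 20 to 120 N. Pads are 22 mm wide; open, the fingers measure 114 mm over their backs; the gripper's body (76 mm by 85 mm) begins 54 mm behind the grasp point. The pads swing forward as they close: fully open they stand 13 mm farther back than shut.
Start: joints at [0, 0.241, 0.005, 1.335, 0, 1.571], TCP at [0.5, -0, 0.253] pointing down, gripper open.
Joint ranges: [-2.72, 2.72], [-1.05, 1.87], [-1.09, 1.28], [-1.99, 2.15], [-1.42, 1.44], [-3.14, 3.14]. Speed limits (rad/s): [2.79, 2.79, 3.14, 3.14, 3.14, 3.14].

INTERFACE

Orientations are given as a unit quaternion [x, y, z, w].
In Python, from workcell import bot gives the robot as it stands.
- The arm moves only by the shell command python3 -m inch 'ROWS'. ROWS is JSON, one flat list of numbers, 7 for each row, row after row: the shift along the world's x, y, z in mm, then the turn, a rotation vector about the world's x, y, z in rad, then the opening in per cent of the stroke, from 0 (shut) to 100 (fully open). A call has 1 to 8 rows; each row is the pose to reach, as a shift and turn from the pose commanded when the call began; what a row does not reach only later rows make up. A row lasts 1/12 s, in which the tool goes at most 41.7 mm and 7.16 degrees, less where a joint would pass 70% of its speed; a pose out of reach is approached as far as the arm can. A call with a gripper value outside its range is refused whole. The fingers move at their own pace and stop on an object; the grip force is fixed at half the most. Time passes only in rows, so rows that repeat a pose let the fingers close. It gives the time, the measured TCP pose, the force, the opening and the grip force at its end, in the units of the state.
- bot.get_obs(): the state, without advancing time (a new reading comes with each control period).
- bot.camera(name): name is "scene" or "side" or "wrist"; returns the picture (420x560x3 uint8, blue, green, red); there is no depth.
- bot.camera_info(name): a dict with "intrinsics" (3x3 intrinsics, pixels), "camera_from_world" (4x4, takes a point from world to camera coordinates); the wrist camera has in their place "hand_eye" (4x4, takes a point from camera to tool coordinates, whose origin is the TCP and whose axes are the flange's). Camera axes: x right, y down, z forward; pixel columns grow to the right and rows downward; lengths in m; the calibration is good to about 2 mm. A picture is of the moment at which its call begins: read the wrist's pose just before it. camera_info takes no time and is no camera call.
- bot.job_done(): hands the job in; it is judged then, once.
Trained networks look in the newest picture that a camera, given by its name, has taken for a name from the list of things; names that differ only in an ending like _2 or _b are one class to them, and where a whole thing is asked for, a point or a joint stands for the part that bears it (a point fixed in the world has none). Each returns a list of dicts, best first, with "confidence" (0 to 1); they miss things now and then, are a little off and sometimes report something else, mostly with a low value. They report only what shows in the picture. A call takes as long as a camera call. They do not tell look-alikes from the thing itself.
- bot.silhouettes(camera, target): "mask" (420x560 bool, what is visible of it) and "uv" ([column, row] in pixels, amid what is visible of it).
- bot.spot_point(camera, target): "uv" ([column, row] in pixels: a listed point, or the origin of a listed thing).
The state is a dict: "clock": time; "joint_pos": joint angles; "joint_vel": joint speeds; "tau": joint torques, N m; "eef_pos": TCP position; "tool_rot": TCP orientation; "ft_force": force on the tool from outside, world axes, zero at the start; "ft_torque": the same for the moment, N m; "grip_width": finger opening in m; "grasp_force": force on a finger pad.
Only numpy, scipy, OpenCV 4.12 (cv2) and the standard library are available. Lean on these libraries where they do the work, as an engineer would, in place of code of your own. Each camera call takes 0.05 s, during which the arm holds its last target. There are 200 camera calls.

TASK

The grey cutlery caddy hangs on the short rail. Lift it up over the rails' end stops and hang it on the longer rail standing next to it, then slide it along that rail until its hook drops fully into the notch in the rail, and leave it hanging there upright. Do not disturb the mug, the tin or the glass.

Things in the scene. Friction and masses are not known exactly. Their poses are not given: they have to be found in the camera images.
- caddy: Sizes in mm. Grey plastic open cutlery caddy, 70 in y, 160 high, about 0.25 kg, hung by a U hook. Origin: middle of the hook roof's underside, which rests on the rail. y along the rail, z up, x to the rear; the pocket is on the robot's side (x to -50), its bottom 115 below the origin, its flat back at x = -8 lies on the rail's front, so the hung origin is 4 behind the rail's middle.
- caddy_tab (a point): Middle of the caddy's grip tab, 25 above the caddy's origin: an upright block 24 in y, 10 in x, 40 high (5 to 45 above the origin). Grip it from above, fingers closing along y. The hook below it: roof 50 long in y, 5 thick; inside width 16 (x -8 to +8); its rear lip reaches 18 below the origin.
- short_rack: Fixed metal stand with the short plain rail, left or right of the other, turned up to 0.1 rad. Origin on the worktop under the rail's middle; y along the rail, x to the rear, z up. Rail: flat bar on edge, 8 thick (x -4 to 4), top at z = 140, y -90 to 90. End posts (|y| 90 to 114, x -3 to 9) rise to z = 156: the end stops. Lower bar in the same plane, top at z = 58. Feet x -43 to 67.
- long_rack: Fixed metal stand of the same make with the longer rail, which has one notch in its top. Origin on the worktop under the rail's middle; y along the rail, x to the rear, z up. Rail 8 thick (x -4 to 4), top at z = 140, y -140 to 140; end posts (|y| 140 to 164) rise to z = 156. Lower bar and feet as on the short one.
- long_rail (a point): Middle of the long rail's top edge (not the notch). The square notch, 62 long in y and 12 deep, is clamped elsewhere each time: its centre lies within 40 of this point along y and is not reported, so feel or look for it. From 71 outwards the rail is always whole. The hook, slid along loosely, falls in by its weight and then stops against the notch's end; the origin is then 12 lower.
- mug_tea: White patterned mug, 82 across, 91 high, standing right of the stands; origin under its middle. Bystander.
- tin_small: Small food tin, 76 across, 58 high, standing behind the stands; origin under its middle. Bystander.
- sill_glass: Clear drinking glass, 80 across, 91 high, standing behind the stands; origin under its middle. Bystander.
Not all that is in view belongs to the job. Leave any blue look-alike of the caddy alone.

How it is judged:
By the outcome, as a careful person would: the job done as asked, in the order asked, and still so for the second after the job is handed in, with the robot touching nothing.
It also fails if it takes over 53 s, if anything falls off the work surface, if the arm or the gripper's body presses on something with over 40 N, if the wrist force passes 120 N, or if a joint passes its speed limit or range.

## Working session

There is one attempt and no reset: what is moved stays moved. The work goes in short steps, Python scripts to look and compute and a shell command to move; the robot and the scene stay as the last step left them, time stands still between calls to the robot, and variables do not carry over. Pictures are saved under pics/ and viewed, at most 10 in all, crops included, and the job is handed in when it is done.

```bash
mkdir -p pics
cat > h.py <<'E'
import numpy as np, cv2
from scipy.spatial.transform import Rotation as R
from workcell import bot
def cam(name):
    i=bot.camera_info(name); K=np.array(i["intrinsics"])
    if name=="wrist":
        o=bot.get_obs(); T=np.eye(4); T[:3,:3]=R.from_quat(o["tool_rot"]).as_matrix(); T[:3,3]=o["eef_pos"]
        W=T@np.array(i["hand_eye"])
    else: W=np.linalg.inv(np.array(i["camera_from_world"]))
    return K,W
def ray(name,uv):
    K,W=cam(name); d=W[:3,:3]@np.linalg.solve(K,[uv[0],uv[1],1]); return W[:3,3],d/np.linalg.norm(d)
def atz(name,uv,z):
    o,d=ray(name,uv); return o+d*(z-o[2])/d[2]
def proj(name,p):
    K,W=cam(name); c=np.linalg.inv(W)@np.append(p,1); u=K@c[:3]; return u[:2]/u[2]
def tri(rs):
    A=sum(np.eye(3)-np.outer(d,d) for o,d in rs); b=sum((np.eye(3)-np.outer(d,d))@o for o,d in rs)
    p=np.linalg.solve(A,b); return p,[float(np.linalg.norm(np.cross(p-o,d))) for o,d in rs]
E
python3 - <<'E'
from h import *
np.set_printoptions(precision=3,suppress=True)
print(bot.get_obs())
ims=[bot.camera(c) for c in("scene","side","wrist")]
for c,i in zip(("scene","side"),ims):cv2.imwrite(f"pics/{c}0.png",i)
for c in("scene","side"):
    K,W=cam(c);print(c,W[:3,3],W[:3,2])
for t in["caddy","caddy_tab","short_rack","long_rack","long_rail","mug_tea","tin_small","sill_glass"]:
    for c in("scene","side"):
        print(t,c,[(np.round(d["uv"]).tolist(),round(d["confidence"],2)) for d in bot.spot_point(c,t)])
E
```

```text
{'clock': 0.0, 'joint_pos': array([-0.   ,  0.241,  0.004,  1.335, -0.   ,  1.571]), 'joint_vel': array([ 0.   ,  0.   , -0.001,  0.001,  0.001,  0.003]), 'tau': array([  0.001, -37.232,  25.241,   0.017,   0.   ,   0.   ]), 'eef_pos': array([ 0.499, -0.   ,  0.252]), 'tool_rot': array([ 0.707,  0.707, -0.001, -0.001]), 'ft_force': array([-0.524,  0.944, -0.138]), 'ft_torque': array([-0.032, -0.017,  0.032]), 'grasp_force': 0.0, 'grip_width': 0.08529691924907587}
scene [-0.275 -0.768  0.783] [ 0.656  0.548 -0.519]
side [ 0.247 -1.613  0.93 ] [ 0.179  0.865 -0.47 ]
caddy scene [([200.0, 185.0], 0.92), ([282.0, 253.0], 0.16)]
caddy side [([258.0, 162.0], 0.74), ([256.0, 179.0], 0.59)]
caddy_tab scene []
caddy_tab side [([257.0, 157.0], 0.65), ([256.0, 170.0], 0.54)]
short_rack scene [([198.0, 218.0], 0.97)]
short_rack side [([258.0, 210.0], 0.68)]
long_rack scene [([279.0, 254.0], 0.76)]
long_rack side [([274.0, 248.0], 0.88)]
long_rail scene []
long_rail side [([273.0, 216.0], 0.58), ([322.0, 242.0], 0.24)]
mug_tea scene [([386.0, 310.0], 0.68), ([277.0, 212.0], 0.16)]
mug_tea side [([285.0, 314.0], 0.86)]
tin_small scene [([313.0, 228.0], 0.85)]
tin_small side [([323.0, 243.0], 0.61)]
sill_glass scene [([279.0, 215.0], 0.57)]
sill_glass side [([313.0, 224.0], 0.93)]
```

```bash
ls pics
```

```text
scene0.png
side0.png
```

Run:
```python
import cv2,numpy as np
a=cv2.imread("pics/scene0.png")[120:360,120:440];b=cv2.imread("pics/side0.png")[100:340,180:400]
cv2.imwrite("pics/c0.png",np.hstack([cv2.resize(a,(400*800//800,300)),cv2.resize(b,(400,436))[:300]]) if 0 else cv2.resize(a,(800,600),interpolation=cv2.INTER_CUBIC))
cv2.imwrite("pics/c1.png",cv2.resize(b,(550,600),interpolation=cv2.INTER_CUBIC))
```

```text
(no output)
```

View pics/c0.png

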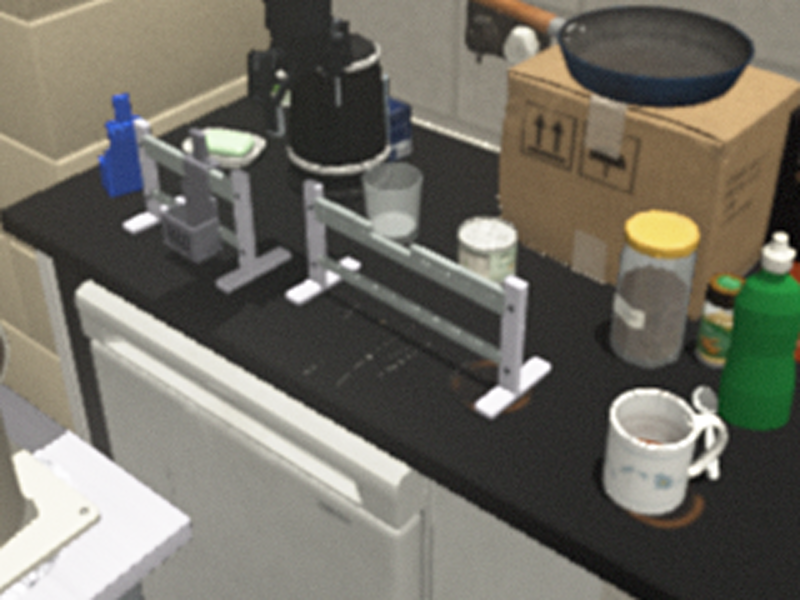

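View pics/c1.png

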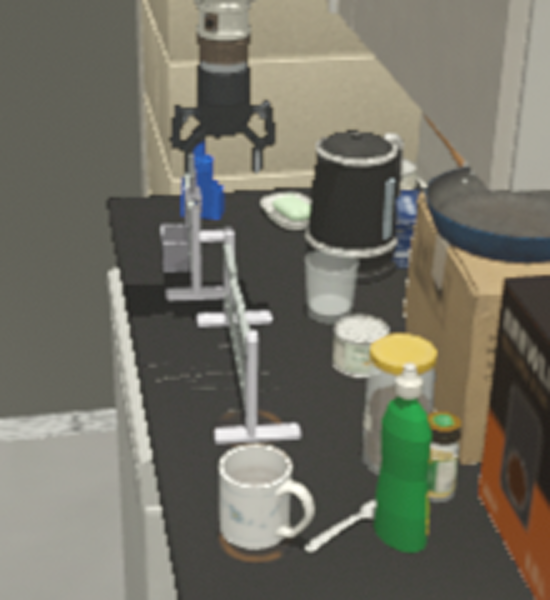

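The scene crop shows the grey caddy on the left, short rail (tab top at px ~(199,172)). The long rail lies to its right, with a notch at about px (270,216)–(286,223). The blue look-alike is at the far left. The side crop agrees, and shows the mug near the right end, well clear.

Run:
```python
from h import *
np.set_printoptions(precision=3,suppress=True)
S=lambda u,v:(u/2.5+120,v/2.5+120)
f=lambda u,v,z:atz("scene",S(u,v),z)
a,b=f(140,124,.156),f(242,173,.156); print("short",a,b,np.linalg.norm(a-b),(a+b)/2,np.arctan2(-(a-b)[0],(a-b)[1]))
a,b=f(314,186,.156),f(515,281,.156); print("long",a,b,np.linalg.norm(a-b),(a+b)/2,np.arctan2(-(a-b)[0],(a-b)[1]))
print("notch ends",f(372,238,.14),f(418,260,.14))
print("tab top",f(199,130,.185))
for t in["short_rack","long_rack","mug_tea","tin_small","sill_glass"]:
    bot.camera
for n,uv,uv2 in[("short",(198,218),(258,210)),("long",(279,254),(274,248)),("mug",(386,310),(285,314)),("tin",(313,228),(323,243)),("glass",(279,215),(313,224))]:
    print(n,atz("scene",uv,0)[:2],atz("side",uv2,0)[:2])
print("caddy",tri([ray("scene",(200,185)),ray("side",(256,179))]))
print("caddy",tri([ray("scene",(200,185)),ray("side",(258,162))]))
```

```text
short [0.479 0.289 0.156] [0.471 0.084 0.156] 0.20510288034794685 [0.475 0.186 0.156] -0.04337188959357698
long [ 0.502 -0.007  0.156] [ 0.486 -0.304  0.156] 0.2967492200501003 [ 0.494 -0.156  0.156] -0.05233196753389798
notch ends [ 0.476 -0.119  0.14 ] [ 0.473 -0.187  0.14 ]
tab top [0.48  0.167 0.185]
short [0.476 0.201] [0.48  0.154]
long [ 0.495 -0.14 ] [ 0.496 -0.142]
mug [ 0.486 -0.493] [ 0.468 -0.502]
tin [ 0.67  -0.141] [ 0.676 -0.137]
glass [ 0.662 -0.005] [0.673 0.006]
caddy (array([0.476, 0.169, 0.135]), [0.0039911148067465745, 0.003991114806746523])
caddy (array([0.473, 0.161, 0.176]), [0.028908055579163934, 0.028908055579163993])
```

```bash
python3 -m inch '[-25,168,77,0,0,1.0,100,-25,168,77,0,0,1.0,100,-25,168,77,0,0,1.0,100,-25,168,77,0,0,1.0,100,-25,168,77,0,0,1.0,100,-25,168,77,0,0,1.0,100,-25,168,77,0,0,1.0,100,-25,168,77,0,0,1.0,100]'
python3 -m inch '[0,0,0,0,0,0.53,100,0,0,0,0,0,0.53,100,0,0,0,0,0,0.53,100,0,0,0,0,0,0.53,100,0,0,0,0,0,0.53,100,0,0,0,0,0,0.53,100]'
python3 - <<'E'
from h import *
o=bot.get_obs();print(o["eef_pos"],R.from_quat(o["tool_rot"]).as_matrix().round(3),o["joint_pos"].round(2),o["clock"])
print(np.round(bot.camera_info("wrist")["hand_eye"],3))
cv2.imwrite("pics/w1.png",bot.camera("wrist"))
for t in["caddy","caddy_tab","short_rack"]: print(t,[(np.round(d["uv"]).tolist(),round(d["confidence"],2)) for d in bot.spot_point("wrist",t)])
E
```

```text
clock: 1.62
eef_pos: [0.4749, 0.1688, 0.3306]
tool_rot: [0.278, 0.961, 0.0, 0.0]
ft_force: [-0.1, 0.0, -0.6]
grip_width: 0.0854
grasp_force: 0.0
clock: 2.12
eef_pos: [0.475, 0.168, 0.3303]
tool_rot: [0.02, 1.0, -0.0, 0.0]
ft_force: [-0.4, 0.4, 0.1]
grip_width: 0.0851
grasp_force: 0.0
[0.47500403 0.16800127 0.33030838] [[-0.999  0.04   0.   ]
 [ 0.04   0.999 -0.   ]
 [-0.    -0.    -1.   ]] [ 0.34  0.23  0.19  1.53 -0.    0.38] 2.1167
[[-0.    -0.965 -0.264  0.067]
 [ 1.    -0.     0.001 -0.   ]
 [-0.001 -0.264  0.965 -0.121]
 [ 0.     0.     0.     1.   ]]
caddy [([506.0, 215.0], 0.8), ([279.0, 190.0], 0.77)]
caddy_tab [([518.0, 225.0], 0.7)]
short_rack []
```

View pics/w1.png

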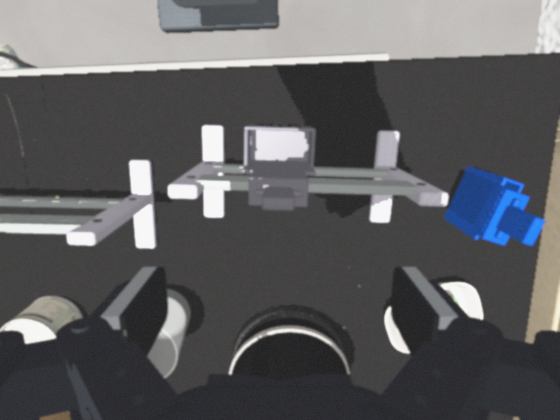

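The wrist picture shows the grey caddy with its tab near px (278,200), between the post tops at (185,190) and (432,198). The blue one is apart at (490,205). I'll zoom in to pick points.

Run:
```python
import cv2
a=cv2.imread("pics/w1.png")[110:260,50:460]
cv2.imwrite("pics/w1c.png",cv2.resize(a,None,fx=1.95,fy=1.95*2,interpolation=cv2.INTER_CUBIC))
```

```text
(no output)
```

View pics/w1c.png

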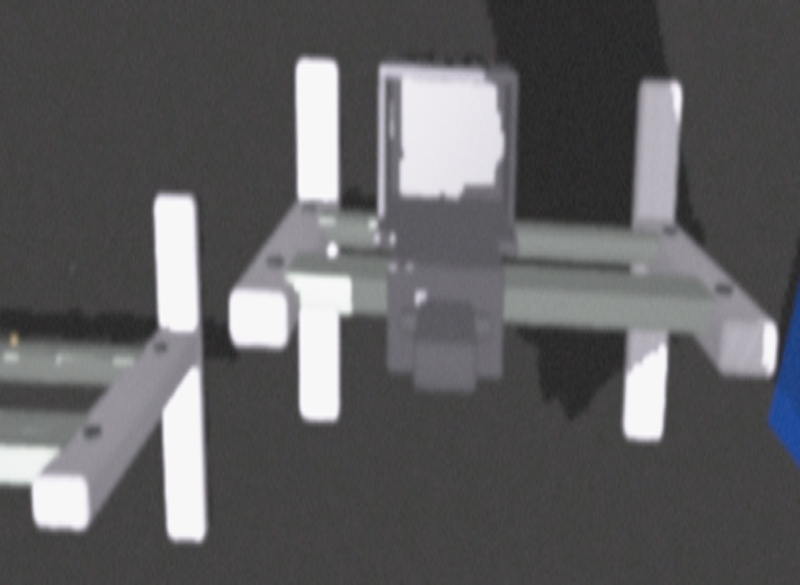

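Run:
```python
from h import *
np.set_printoptions(precision=4,suppress=True)
g=lambda u,v,z:atz("wrist",(u/1.95+50,v/3.9+110),z)
a,b=g(748,349,.156),g(259,319,.156);t=np.arctan2(-(a-b)[0],(a-b)[1]);print(a,b,np.linalg.norm(a-b),(a+b)/2,t)
rail=lambda c:(c[:2]-3e-3*np.array([np.cos(t),np.sin(t)]))
print("rail mid",rail((a+b)/2))
c=g(445,365,.185);print("tab",c, "edges",g(414,365,.185),g(475,365,.185),g(445,340,.185),g(445,390,.185))
print("longpost",g(61,502,.156))
```

```text
[0.4857 0.2934 0.156 ] [0.4708 0.0906 0.156 ] 0.2033652592604751 [0.4782 0.192  0.156 ] -0.0733496797473658
rail mid [0.4752 0.1923]
tab [0.4764 0.1675 0.185 ] edges [0.4759 0.1558 0.185 ] [0.4769 0.1788 0.185 ] [0.4716 0.1677 0.185 ] [0.4813 0.1673 0.185 ]
longpost [0.5072 0.0015 0.156 ]
```

```bash
python3 -m inch '[2,-0.5,-35,0,0,-0.033,60,2,-0.5,-70,0,0,-0.033,60,2,-0.5,-100,0,0,-0.033,60,2,-0.5,-120,0,0,-0.033,60,2,-0.5,-135,0,0,-0.033,60,2,-0.5,-148,0,0,-0.033,60,2,-0.5,-157,0,0,-0.033,60,2,-0.5,-157,0,0,-0.033,60]'
python3 -m inch '[0,0,0,0,0,0,10,0,0,0,0,0,0,10,0,0,0,0,0,0,10,0,0,0,0,0,0,10,0,0,0,0,0,0,10,0,0,0,0,0,0,10]'
```

```text
clock: 2.98
eef_pos: [0.4758, 0.1671, 0.1713]
tool_rot: [0.037, 0.999, -0.001, -0.002]
ft_force: [0.0, -0.4, 0.7]
grip_width: 0.0515
grasp_force: 0.0
clock: 3.48
eef_pos: [0.4778, 0.1676, 0.1745]
tool_rot: [0.037, 0.999, 0.0, 0.001]
ft_force: [-1.1, -1.0, 5.6]
grip_width: 0.0231
grasp_force: 59.7
```

```bash
python3 -m inch '[0,0,10,0,0,0,10,0,0,30,0,0,0,10,0,0,60,0,0,0,10,0,0,95,0,0,0,10,0,0,130,0,0,0,10,0,0,160,0,0,0,10,0,0,185,0,0,0,10,0,0,187,0,0,0,10]'
python3 -m inch '[0,-20,0,0,0,0.006,10,0,-55,0,0,0,0.006,10,5,-95,0,0,0,0.006,10,10,-135,0,0,0,0.006,10,15,-175,0,0,0,0.006,10,18,-210,0,0,0,0.006,10,20,-235,0,0,0,0.006,10,20,-250,0,0,0,0.006,10]'
python3 -m inch '[0,0,0,0,0,0,10,0,0,0,0,0,0,10,0,0,0,0,0,0,10,0,0,0,0,0,0,10]'
python3 - <<'E'
from h import *
o=bot.get_obs();print(o["eef_pos"],R.from_quat(o["tool_rot"]).as_matrix().round(3).tolist(),o["clock"])
cv2.imwrite("pics/w2.png",bot.camera("wrist"))
E
```

```text
clock: 4.15
eef_pos: [0.4783, 0.1681, 0.3657]
tool_rot: [0.037, 0.999, 0.002, 0.004]
ft_force: [0.7, 0.9, -2.0]
grip_width: 0.0231
grasp_force: 59.2
clock: 4.82
eef_pos: [0.4964, -0.0854, 0.3584]
tool_rot: [0.036, 0.999, -0.0, -0.002]
ft_force: [0.6, 0.1, -1.8]
grip_width: 0.0228
grasp_force: 59.6
clock: 5.15
eef_pos: [0.4968, -0.0814, 0.3598]
tool_rot: [0.033, 0.999, 0.0, -0.001]
ft_force: [0.2, -0.9, -2.5]
grip_width: 0.0228
grasp_force: 59.6
[ 0.49678491 -0.08142082  0.35979519] [[-0.998, 0.066, -0.001], [0.066, 0.998, 0.001], [0.001, 0.001, -1.0]] 5.15
```

View pics/w2.png

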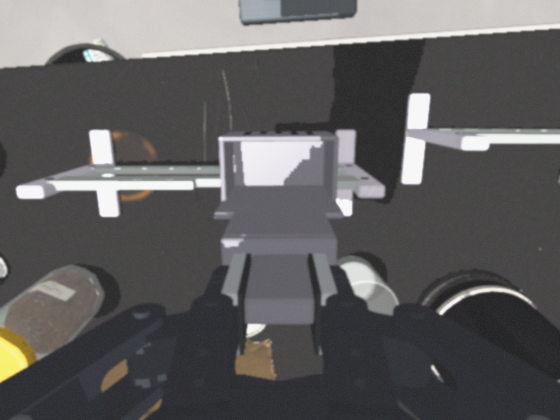

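The caddy is held straight over the long rail. The post tops are near (32,192) and (372,191), and the notch's left (−y) end is near (193,186). The caddy hides its other end. I'll zoom in for exact points.

Run:
```python
import cv2
a=cv2.imread("pics/w2.png")[150:220,0:400]
cv2.imwrite("pics/w2c.png",cv2.resize(a,(800,420),interpolation=cv2.INTER_CUBIC))
```

```text
(no output)
```

View pics/w2c.png

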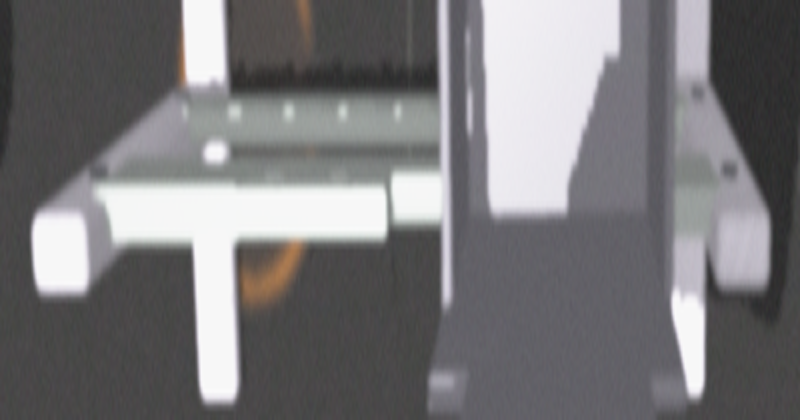

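Run:
```python
from h import *
np.set_printoptions(precision=4,suppress=True)
g=lambda u,v,z:atz("wrist",(u/2,v/6+150),z)
a,b=g(742,253,.156),g(61,252,.156);t=np.arctan2(-(a-b)[0],(a-b)[1]);print(a,b,np.linalg.norm(a-b),t)
ex=np.array([np.cos(t),np.sin(t)]);ey=np.array([-ex[1],ex[0]]);m=((a+b)/2)[:2]-.003*ex
n=g(387,213,.14);print("mid",m,"notch end",n,"local",(n[:2]-m)@ex,(n[:2]-m)@ey)
for y in(.1,.09,.08,.0): print(y,"caddy origin xy",m+.004*ex+y*ey)
```

```text
[0.5082 0.0002 0.156 ] [ 0.488  -0.3017  0.156 ] 0.302561974921826 -0.06691557702455043
mid [ 0.4951 -0.1505] notch end [ 0.4947 -0.1604  0.14  ] local 0.00031587172233281315 -0.00987343923821611
0.1 caddy origin xy [ 0.5058 -0.051 ]
0.09 caddy origin xy [ 0.5051 -0.061 ]
0.08 caddy origin xy [ 0.5044 -0.071 ]
0.0 caddy origin xy [ 0.4991 -0.1508]
```

```bash
python3 -m inch '[5,15,0,0,0,0,10,5,29,0,0,0,0,10,5,29,-35,0,0,0,10,5,29,-75,0,0,0,10,5,29,-110,0,0,0,10,5,29,-135,0,0,0,10,5,29,-150,0,0,0,10,5,29,-155,0,0,0,10]'
python3 -m inch '[0,0,-3,0,0,0,10,0,0,-6,0,0,0,10,0,0,-8,0,0,0,10,0,0,-8,0,0,0,10]'
python3 - <<'E'
from h import *
o=bot.get_obs();print(o["eef_pos"],R.from_quat(o["tool_rot"]).as_rotvec().round(3))
K,W=cam("side")
a=bot.camera("side");u=proj("side",np.array([.503,-.053,.14]));print(u)
u=u.astype(int);c=a[u[1]-50:u[1]+60,u[0]-60:u[0]+60]
b=bot.camera("scene");u=proj("scene",np.array([.503,-.053,.14])).astype(int);d=b[u[1]-50:u[1]+60,u[0]-60:u[0]+60]
cv2.imwrite("pics/s3.png",cv2.resize(np.hstack([c,d]),(800,367),interpolation=cv2.INTER_CUBIC))
E
```

```text
clock: 5.87
eef_pos: [0.4999, -0.0521, 0.2023]
tool_rot: [0.033, 0.999, 0.0, -0.003]
ft_force: [-0.5, 0.9, -3.3]
grip_width: 0.0228
grasp_force: 79.6
clock: 6.2
eef_pos: [0.5026, -0.0534, 0.1981]
tool_rot: [0.034, 0.999, -0.0, 0.001]
ft_force: [0.4, 0.0, -3.1]
grip_width: 0.023
grasp_force: 79.7
[ 0.5026499  -0.05342592  0.1980858 ] [ 0.106  3.138 -0.   ]
[272.0437063  201.24967169]
```

View pics/s3.png

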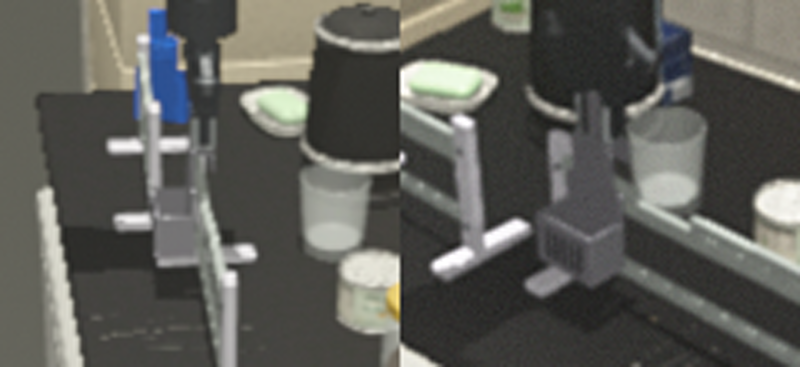

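The caddy sits over the rail near its +y end, pocket in front and upright, so I'll lower it with a watch on the force.

```bash
python3 -m inch '[-1,0,-2,0,0,0,10,-1,0,-5,0,0,0,10,-1,0,-9,0,0,0,10,-1,0,-12,0,0,0,10,-1,0,-12,0,0,0,10]'; python3 -m inch '[0,0,-3,0,0,0,10,0,0,-6,0,0,0,10,0,0,-9,0,0,0,10,0,0,-9,0,0,0,10]'
```

```text
clock: 6.72
eef_pos: [0.5003, -0.0535, 0.1843]
tool_rot: [0.034, 0.999, 0.0, -0.001]
ft_force: [-0.5, 0.1, -2.0]
grip_width: 0.0231
grasp_force: 79.7
clock: 7.05
eef_pos: [0.5006, -0.0535, 0.1755]
tool_rot: [0.034, 0.999, 0.0, -0.001]
ft_force: [0.7, 0.4, -2.3]
grip_width: 0.0227
grasp_force: 79.7
```

```bash
python3 -m inch '[0,0,-1,0,0,0,10,0,0,-1.5,0,0,0,10,0,0,-1.5,0,0,0,10]'; python3 -m inch '[0,0,0,0,0,0,37,0,0,0,0,0,0,37,0,0,0,0,0,0,37,0,0,0,0,0,0,37,0,0,0,0,0,0,37]'
python3 -m inch '[0,-3,0,0,0,0,37,0,-6,0,0,0,0,37,-0.7,-10,0,0,0,0,37,-1,-14,0,0,0,0,37,-1.2,-18,0,0,0,0,37,-1.5,-22,0,0,0,0,37,-1.7,-26,0,0,0,0,37,-2,-30,0,0,0,0,37]'
python3 -m inch '[-0.3,-4,0,0,0,0,37,-0.5,-8,0,0,0,0,37,-0.7,-11,0,0,0,0,37,-1,-14,0,0,0,0,37,-1.2,-17,0,0,0,0,37,-1.3,-20,0,0,0,0,37,-1.3,-20,0,0,0,0,37]'
python3 - <<'E'
from h import *
print(bot.get_obs()["eef_pos"])
a=bot.camera("side");u=proj("side",np.array([.5,-.1,.14])).astype(int);c=a[u[1]-60:u[1]+60,u[0]-60:u[0]+60]
b=bot.camera("scene");u=proj("scene",np.array([.5,-.1,.14])).astype(int);d=b[u[1]-60:u[1]+60,u[0]-60:u[0]+60]
cv2.imwrite("pics/s4.png",cv2.resize(np.hstack([c,d]),(800,400),interpolation=cv2.INTER_CUBIC))
E
```

```text
clock: 7.3
eef_pos: [0.501, -0.0535, 0.1748]
tool_rot: [0.034, 0.999, -0.0, 0.0]
ft_force: [0.1, -0.2, -2.0]
grip_width: 0.023
grasp_force: 79.7
clock: 7.72
eef_pos: [0.5012, -0.0535, 0.1751]
tool_rot: [0.034, 0.999, -0.0, 0.0]
ft_force: [-0.4, -0.2, -0.7]
grip_width: 0.0316
grasp_force: 0.0
clock: 8.38
eef_pos: [0.499, -0.0838, 0.1749]
tool_rot: [0.034, 0.999, 0.0, 0.0]
ft_force: [-0.0, 4.1, 2.6]
grip_width: 0.0316
grasp_force: 1.7
clock: 8.97
eef_pos: [0.4977, -0.1046, 0.1747]
tool_rot: [0.034, 0.999, -0.001, -0.0]
ft_force: [0.6, 1.2, 1.5]
grip_width: 0.0317
grasp_force: 0.5
[ 0.49767704 -0.10460612  0.17472081]
```

View pics/s4.png

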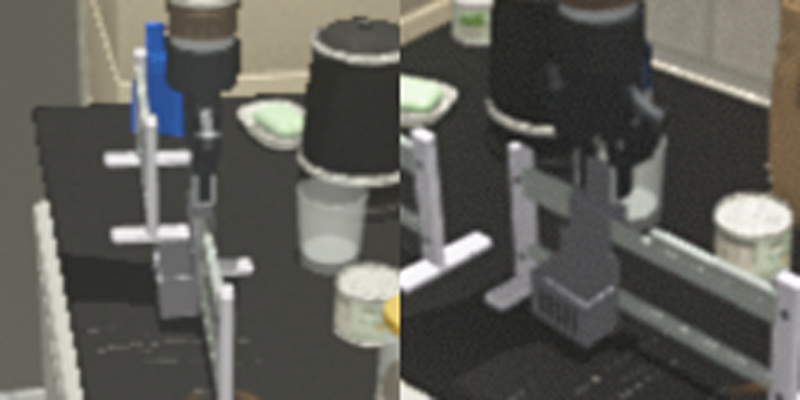

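It hangs upright and slides freely, so I'll go on towards the notch in smaller steps.

```bash
python3 -m inch '[-0.2,-3,0,0,0,0,37,-0.4,-6,0,0,0,0,37,-0.6,-9,0,0,0,0,37,-0.8,-12,0,0,0,0,37,-1,-15,0,0,0,0,37,-1.2,-18,0,0,0,0,37,-1.3,-20,0,0,0,0,37,-1.3,-20,0,0,0,0,37]'
for i in 1 2 ; do :; done; python3 -m inch '[-0.1,-1.5,0,0,0,0,37,-0.2,-3,0,0,0,0,37,-0.3,-4.5,0,0,0,0,37,-0.3,-5,0,0,0,0,37,-0.3,-5,0,0,0,0,37]'
python3 -m inch '[-0.1,-1,0,0,0,0,37,-0.1,-2,0,0,0,0,37,-0.2,-3,0,0,0,0,37,-0.2,-3,0,0,0,0,37]'
```

```text
clock: 9.73
eef_pos: [0.4965, -0.1242, 0.1749]
tool_rot: [0.034, 0.999, -0.0, 0.0]
ft_force: [0.2, -0.5, -0.1]
grip_width: 0.0315
grasp_force: 0.0
clock: 10.15
eef_pos: [0.4961, -0.1285, 0.1747]
tool_rot: [0.034, 0.999, 0.0, -0.0]
ft_force: [0.4, 1.8, -0.5]
grip_width: 0.0315
grasp_force: 0.5
clock: 10.48
eef_pos: [0.4958, -0.1317, 0.1748]
tool_rot: [0.034, 0.999, -0.0, -0.0]
ft_force: [-0.5, 0.2, -0.7]
grip_width: 0.0316
grasp_force: 0.3
```

Run:
```python
from h import *
a=bot.camera("scene");b=bot.camera("side")
for t in("caddy","caddy_tab"):
    r=[bot.spot_point(c,t) for c in("scene","side")]
    print(t,[[(np.round(d["uv"],1).tolist(),round(d["confidence"],2)) for d in x[:2]] for x in r])
    if r[0] and r[1]: print(tri([ray("scene",r[0][0]["uv"]),ray("side",r[1][0]["uv"])]))
for z in(.14,.128): print(z,proj("scene",np.array([.5,-.128,z])),proj("side",np.array([.5,-.128,z])))
u=proj("scene",np.array([.5,-.128,.11])).astype(int)
cv2.imwrite("pics/s5.png",cv2.resize(a[u[1]-45:u[1]+45,u[0]-60:u[0]+60],(800,600),interpolation=cv2.INTER_CUBIC))
```

```text
caddy [[([275.5, 214.6], 0.98), ([169.8, 171.1], 0.63)], [([273.4, 214.3], 0.82), ([257.1, 162.3], 0.69)]]
(array([ 0.49677461, -0.12696528,  0.13047265]), [0.0033608559118770364, 0.003360855911876956])
caddy_tab [[([168.4, 159.9], 0.95), ([276.9, 209.1], 0.8)], [([271.5, 204.5], 0.83), ([253.2, 156.3], 0.72)]]
(array([0.57784347, 0.42618431, 0.00184217]), [0.10793568454153311, 0.1079356845415332])
0.14 [276.54070776 212.60654456] [274.69961156 210.98445328]
0.128 [276.58523539 216.13792942] [274.68219066 214.07795864]
```

View pics/s5.png

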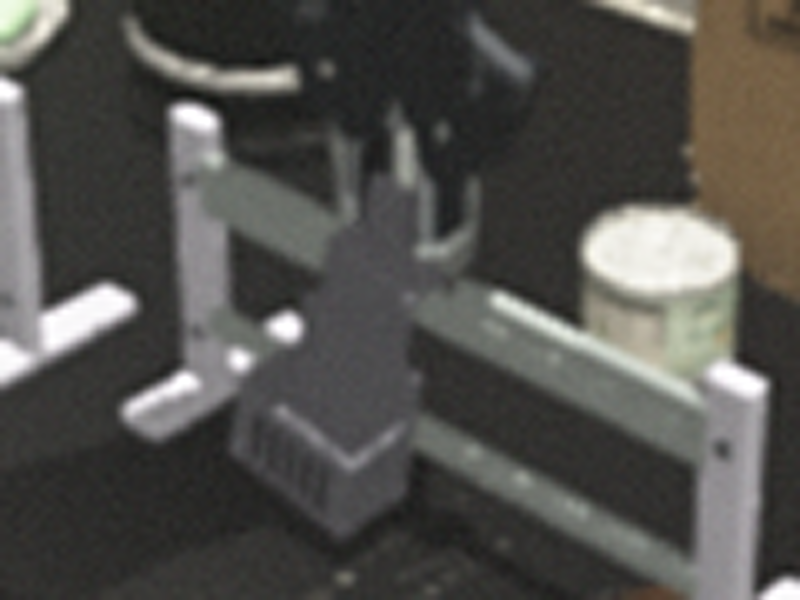

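Triangulation puts the origin at z ≈ 0.130, and in the picture the tab sits lower between the fingers, so it looks dropped. I'll confirm by pushing gently against the notch's end.

```bash
python3 -m inch '[-0.1,-1.5,0,0,0,0,37,-0.2,-3,0,0,0,0,37,-0.3,-4.5,0,0,0,0,37,-0.4,-6,0,0,0,0,37,-0.4,-6,0,0,0,0,37]'; python3 -m inch '[-0.1,-1,0,0,0,0,37,-0.1,-2,0,0,0,0,37,-0.1,-2,0,0,0,0,37]'
```

```text
clock: 11.2
eef_pos: [0.4955, -0.1379, 0.1748]
tool_rot: [0.034, 0.999, -0.0, 0.0]
ft_force: [0.0, 1.0, -1.0]
grip_width: 0.0316
grasp_force: 0.8
clock: 11.45
eef_pos: [0.4953, -0.1398, 0.1748]
tool_rot: [0.034, 0.999, -0.0, -0.0]
ft_force: [-0.4, 1.3, -0.6]
grip_width: 0.0317
grasp_force: 0.8
```

```bash
python3 -m inch '[-0.1,-1,0,0,0,0,37,-0.1,-2,0,0,0,0,37,-0.1,-2,0,0,0,0,37]';python3 -m inch '[-0.1,-1,0,0,0,0,37,-0.1,-2,0,0,0,0,37,-0.1,-2,0,0,0,0,37]'
python3 - <<'E'
from h import *
a=bot.camera("scene");b=bot.camera("side")
r=[bot.spot_point(c,"caddy") for c in("scene","side")]
print([[(np.round(d["uv"],1).tolist(),round(d["confidence"],2)) for d in x[:2]] for x in r]); print(tri([ray("scene",r[0][0]["uv"]),ray("side",r[1][0]["uv"])]))
E
```

```text
clock: 11.7
eef_pos: [0.4952, -0.1418, 0.1748]
tool_rot: [0.034, 0.999, -0.0, -0.0]
ft_force: [-0.5, 0.8, -0.2]
grip_width: 0.0316
grasp_force: 0.7
clock: 11.95
eef_pos: [0.4952, -0.1425, 0.1748]
tool_rot: [0.034, 0.999, 0.001, -0.0]
ft_force: [-0.5, 4.9, 0.5]
grip_width: 0.0316
grasp_force: 2.7
[[([277.5, 214.8], 0.85), ([168.0, 166.7], 0.57)], [([256.8, 162.7], 0.83), ([271.4, 214.7], 0.54)]]
(array([ 0.40046176, -0.21994277,  0.29698655]), [0.06480902822924615, 0.06480902822924625])
```

```bash
python3 -m inch '[-0.1,-1,0,0,0,0,37,-0.1,-2,0,0,0,0,37,-0.1,-2,0,0,0,0,37]'
```

```text
clock: 12.4
eef_pos: [0.4951, -0.1432, 0.1752]
tool_rot: [0.033, 0.999, 0.003, 0.0]
ft_force: [0.3, 9.2, 3.1]
grip_width: 0.0315
grasp_force: 4.7
```

It is stopped firmly (9 N) at the expected notch end, so the hook is in. I'll back off, retreat straight up and check.

```bash
python3 -m inch '[0.2,3,0,0,0,0,37,0.4,6,0,0,0,0,37,0.4,6,0,0,0,0,45,0.4,6,0,0,0,0,45,0.4,6,15,0,0,0,45,0.4,6,35,0,0,0,45]'; python3 -m inch '[0,0,35,0,0,0,45,0,0,75,0,0,0,45,0,0,110,0,0,0,45,-10,0,130,0,0,0,45,-10,0,150,0,0,0,45,-10,0,150,0,0,0,45,-10,0,150,0,0,0,45,-10,0,150,0,0,0,45]'
python3 - <<'E'
from h import *
a=bot.camera("scene");b=bot.camera("side");w=bot.camera("wrist")
for c in("scene","side"):print([(np.round(d["uv"],1).tolist(),round(d["confidence"],2)) for d in bot.spot_point(c,"caddy")])
u=proj("scene",np.array([.5,-.136,.11])).astype(int)
c=cv2.resize(a[u[1]-45:u[1]+45,u[0]-60:u[0]+60],(400,300),interpolation=cv2.INTER_CUBIC)
u=proj("side",np.array([.5,-.136,.11])).astype(int)
d=cv2.resize(b[u[1]-45:u[1]+45,u[0]-60:u[0]+60],(400,300),interpolation=cv2.INTER_CUBIC)
w=cv2.resize(w[100:310],(800,300))
cv2.imwrite("pics/s6.png",np.vstack([np.hstack([c,d]),w]))
for z in(.14,.128): print(z,proj("scene",np.array([.5,-.136,z])),proj("side",np.array([.5,-.136,z])))
E
```

```text
clock: 12.9
eef_pos: [0.4942, -0.1397, 0.2084]
tool_rot: [0.034, 0.999, 0.0, -0.002]
ft_force: [0.7, -0.2, 0.2]
grip_width: 0.0381
grasp_force: 0.0
clock: 13.57
eef_pos: [0.4853, -0.1398, 0.3589]
tool_rot: [0.034, 0.999, -0.0, -0.001]
ft_force: [0.4, -0.3, 0.0]
grip_width: 0.0382
grasp_force: 0.0
[([278.9, 215.6], 0.88), ([169.4, 167.1], 0.88)]
[([258.4, 162.0], 0.89), ([276.4, 215.6], 0.59)]
0.14 [278.7260218  213.54687191] [275.08758726 212.06039358]
0.128 [278.75932225 217.08633086] [275.06880827 215.16292494]
```

View pics/s6.png

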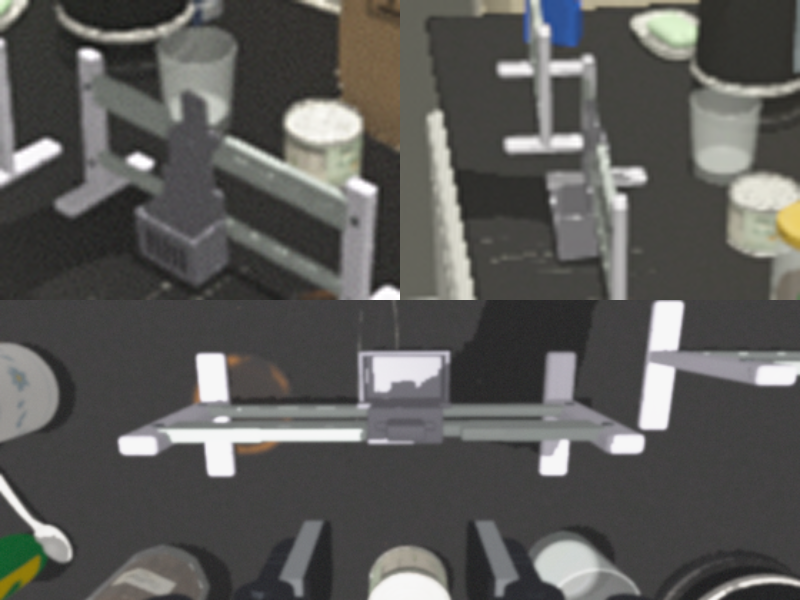

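The caddy hangs upright in the notch. The hook roof (px 368–442 in the lower panel) sits against the notch's −y end, with the notch's free gap showing at 443–460. The mug, tin and glass are where they were, and the arm is clear.

```bash
python3 -c "
from workcell import bot
print(bot.job_done())"
```

```text
the job is handed in; nothing more can be done
None
```

The grey caddy now hangs upright on the long rail with its hook dropped into the notch; the mug, tin and glass were not touched, and the job was handed in at about 14 s.

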